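Find the wet plaster mould and hold it in the drying fan's air

ROBOT

A 6-joint arm with a two-finger parallel gripper is mounted at the origin on the work surface; the furniture and walls round the work are solid. World frame = base frame: x ahead of the robot, y to its left, z up, the work surface at z = 0. Lengths are in m, angles in rad, forces in N, time in s.
With the tool pointing down it reaches from about 0.425 to 0.95 m from the base axis. Payload 3.5 kg.
Tool frame: the origin (TCP) lies midway between the tips of the shut fingers; the grasp point (between the pads) lies 19 mm behind it; z points along the fingers, y is the line along which they close (so a half turn about z gives the same grasp; the last joint's range is limited). The gripper opens to 85 mm and grips with 20 to 120 N. Pads are 22 mm wide; open, the fingers measure 114 mm over their backs; the gripper's body (76 mm by 85 mm) begins 54 mm behind the grasp point. The pads swing forward as they close: fully open they stand 13 mm farther back than shut.
Start: joints at [-1.405, 0.286, 1.577, -0, 1.279, -0.15], TCP at [0.21, -0.642, 0.231] pointing down, gripper open.
Joint ranges: [-2.77, 2.77], [-0.9, 2.22], [0.21, 2.48], [-1.53, 4.67], [0.24, 2.81], [-2.84, 2.84]. Speed limits (rad/s): [2.79, 2.79, 3.14, 3.14, 3.14, 3.14].

INTERFACE

Orientations are given as a unit quaternion [x, y, z, w].
In Python, from plant import ctrl gives the robot as it stands.
- The arm moves only by the tool send_rows, never from a script. Its argument "series" is a list that holds one entry, the list of rows, each a list of 7 numbers: the shift along the tool's x, y, z in cm, then the turn, a rotation vector about the tool's x, y, z in rad, then the opening, from -1 (shut) to 1 (fully open). In form: [[[x, y, z, rx, ry, rz, jaw], ...]]. A call has 1 to 10 rows; each row shifts and turns the commanded pose from where the row before left it, along the tool's axes as they then stand; what a row does not reach is not made up. A row lasts 1/8 s, in which the tool goes at most 62.5 mm and 10.7 degrees, less where a joint would pass 70% of its speed; a pose out of reach is approached as far as the arm can. A call is refused whole if a number of a shift passes 6.25 or a number of a turn 0.188, either way. A call with a gripper value outside its range is refused whole. The fingers move at their own pace and stop on an object; "force" is the grip in N (left out, the last holds). Time passes only in rows, so rows that do not move let the fingers close. It gives the time, the measured TCP pose, the force, the opening and the grip force at its end, in the units of the state.
- ctrl.get_state(): the state, without advancing time (a new reading comes with each control period).
- ctrl.read_camera(name): name is "scene" or "side" or "wrist"; returns a dict with "img" (384x512x3 uint8, red, green, blue), "fx", "fy", "cx", "cy" (pixels), "R" (3x3) and "t" (3): a world point X has camera coordinates R X + t; the wrist camera has in their place "hand_eye" (4x4, takes a point from camera to tool coordinates, whose origin is the TCP and whose axes are the flange's). Camera axes: x right, y down, z forward; pixel columns grow to the right and rows downward; lengths in m; the calibration is good to about 2 mm. A picture is of the moment at which its call begins: read the wrist's pose just before it. There is no depth.
- ctrl.sign_off(): hands the job in; it is judged then, once.
The state is a dict: "time": time; "qpos": joint angles; "dq": joint speeds; "joint_efforts": joint torques, N m; "eef_pos": TCP position; "tcp_rot": TCP orientation; "contact_force": force on the tool from outside, world axes, zero at the start; "wrist_torque": the same for the moment, N m; "opening": opening from 0.0 (shut) to 1.0 (fully open); "finger_force": force on a finger pad.
Only numpy, scipy, OpenCV 4.12 (cv2) and the standard library are available. Lean on these libraries where they do the work, as an engineer would, in place of code of your own. Each camera call takes 0.05 s, during which the arm holds its last target. There are 200 camera calls.

TASK

Of the two look-alike white plaster moulds on the slatted rack one has dried, but the other is still full of water and so clearly heavier. First push the orange-red slide on top of the cordless drying fan to the green mark and let go of it; then lift the moulds clear of the rack, one after the other, to feel which is heavier, setting a mould back flat on the rack whenever you put it down. Finish while still holding the heavier mould in the gripper, level, about 10 cm in front of the middle of the fan's grille with one of its long sides facing the grille, the lighter one standing on the rack and the pottery and tools left alone.

Things in the scene. Friction and masses are not known exactly. Their poses are not given: they have to be found in the camera images.
- fan: cordless bench drying fan, dark teal housing on a black battery base, fixed: 104 deep (x) x 150 wide (y) x 230 mm high without the slide. Origin: centre of its underside on the bench. Its round grille faces its own -x, more or less toward the robot; its z is up. Its place and heading vary
- grille (a point): middle of the grille's front face, 135 mm above the bench; axes as the fan's: the air leaves along -x, y runs across the grille (grille about 125 mm wide)
- fan_slide (a joint): speed slide on the fan's top, in m: 0 at the end of the 80 mm track toward the fan's -y, growing toward the fan's +y; the green mark is at 0.060. It starts between 0 and 0.035, moves with about 1.5 N of friction and stays where it is left
- slide_grip (a point): middle of the orange-red slide cap at the height to grip it (249 mm above the bench): the cap is 22 mm (fan's x) x 12 mm (fan's y, its travel direction), with a 24 x 14 mm foot, stands 29 mm above the housing's top (top of the cap 259 mm above the bench); white line on top. Axes as the fan's
- slide_mark (a point): centre of the slide track at the green mark, at the housing's top (231 mm above the bench); the slide is set when its cap is centred here
- rack: slatted wooden drying rack fixed to the bench in front of the fan, 140 (x) x 220 (y) mm, its top 24 mm high. Origin: centre of its underside. Its place and heading vary
- mould_1: white plaster press mould, loose, a block 104 (x) x 54 (y) x 48 mm (z) with two round hollows 35 mm wide and 14 mm deep in its top; grip it across the 54 mm. Origin: centre of its underside. Weighs 0.25 to 0.46 kg; the two look the same, their weights differ by at least 0.09 kg. Stands on the rack, long side roughly along the rack's x, about 58 mm to one side of the rack's middle
- mould_2: the other white plaster press mould, same size and looks, on the other half of the rack
- bowls: bystander: stack of three small bisque bowls, 107 mm wide, 74 mm high, left on the bench; origin at the centre of its underside
- rib: bystander: flat wooden kidney rib, 70 x 110 x 8 mm; origin at the centre of its underside
- clay_dish: bystander: square terracotta clay dish, 86 mm, 30 mm high; origin at the centre of its underside

How it is judged:
On the way, in this order (a step that is already met when the one before it is completed fails the run):
1. the fan's slide is set to the green mark (within 5 mm) and let go (value of joint fan_slide between 0.055 and 0.065 m and contact force between the fingers and fan below 0.2 N), for 0.2 s.
2. the lighter mould is lifted clear of the rack in the fingers, the heavier standing there (((height (world z) of mould_1 above 0.04 m and contact force between the fingers and mould_1 above 1 N and contact force between mould_1 and rack below 0.1 N and contact force between mould_2 and rack above 3.45 N) or (height (world z) of mould_2 above 0.04 m and contact force between the fingers and mould_2 above 1 N and contact force between mould_2 and rack below 0.1 N and contact force between mould_1 and rack above 3.45 N))), for 0.3 s.
3. the heavier mould is lifted clear of the rack in the fingers, the lighter standing there (((height (world z) of mould_1 above 0.04 m and contact force between the fingers and mould_1 above 1 N and contact force between mould_1 and rack below 0.1 N and contact force between mould_2 and rack between 1 and 3.45 N) or (height (world z) of mould_2 above 0.04 m and contact force between the fingers and mould_2 above 1 N and contact force between mould_2 and rack below 0.1 N and contact force between mould_1 and rack between 1 and 3.45 N))), for 0.3 s.
At the end, for the whole second after the job is handed in: Slide within 5 mm of the mark; lighter mould flat and still on the rack; heavier one held in the fingers only, still, level to 0.2 rad, its middle 70-140 mm before the grille, within 30 mm of its middle sideways and in height, long side within 0.3 rad of parallel to it (value of joint fan_slide between 0.055 and 0.065 m and ((z of mould_2 in the frame of rack between 0.02 and 0.028 m and x of mould_2 in the frame of rack between -0.06 and 0.06 m and y of mould_2 in the frame of rack between -0.11 and 0.11 m and angle between mould_2's own z axis and vertical below 0.1 rad and linear speed of mould_2 below 0.02 m/s and contact force between mould_2 and rack between 1 and 3.45 N and contact force between each of the fingers, mould_1 and mould_2 below 0.1 N and contact force between the fingers and mould_1 above 1 N and contact force between mould_1 and rack below 0.1 N and contact force between mould_1 and fan below 0.1 N and linear speed of mould_1 below 0.03 m/s and angle between mould_1's own z axis and vertical below 0.2 rad and x of mould_1 in the frame of grille between -0.14 and -0.07 m and y of mould_1 in the frame of grille between -0.03 and 0.03 m and z of mould_1 in the frame of grille between -0.054 and 0.006 m and angle between the x axis of mould_1 and the y axis of fan, either way round below 0.3 rad) or (z of mould_1 in the frame of rack between 0.02 and 0.028 m and x of mould_1 in the frame of rack between -0.06 and 0.06 m and y of mould_1 in the frame of rack between -0.11 and 0.11 m and angle between mould_1's own z axis and vertical below 0.1 rad and linear speed of mould_1 below 0.02 m/s and contact force between mould_1 and rack between 1 and 3.45 N and contact force between each of the fingers, mould_2 and mould_1 below 0.1 N and contact force between the fingers and mould_2 above 1 N and contact force between mould_2 and rack below 0.1 N and contact force between mould_2 and fan below 0.1 N and linear speed of mould_2 below 0.03 m/s and angle between mould_2's own z axis and vertical below 0.2 rad and x of mould_2 in the frame of grille between -0.14 and -0.07 m and y of mould_2 in the frame of grille between -0.03 and 0.03 m and z of mould_2 in the frame of grille between -0.054 and 0.006 m and angle between the x axis of mould_2 and the y axis of fan, either way round below 0.3 rad))); the arm keeps its last pose, push and grip.
It fails at once if a mould is tipped over (angle between any of mould_1, mould_2's own z axis and vertical above 0.6 rad).
It fails at once if pottery or tools on the bench are pushed about (more than 25 mm) (distance of any of bowls, clay_dish, rib from where it was at the start of the episode above 0.025 m).
It also fails if it takes over 72 s, if anything falls off the work surface, if the arm or the gripper's body presses on something with over 40 N, if the wrist force passes 120 N, or if a joint passes its speed limit or range.

## Working session

There is one attempt and no reset: what is moved stays moved. The work goes in short steps, Python scripts to look and compute and a tool call to move; the robot and the scene stay as the last step left them, time stands still between calls to the robot, and variables do not carry over. Pictures are saved under pics/ and viewed, at most 10 in all, crops included, and the job is handed in when it is done.

Besides the shell and the picture viewer there is one more tool, called after ">>>" as name(argument=value, ...) on one line, values as JSON. send_rows: Moves the arm, as the interface text tells. Its arguments: {"type":"object","properties":{"series":{"type":"array"},"force":{"type":"number"}},"required":["series"]}

```bash
mkdir -p pics; ls
python3 - <<'E'
from plant import ctrl
import cv2,numpy as np
s=ctrl.get_state();print(s)
ims=[]
for n in("scene","side"):
    c=ctrl.read_camera(n);cv2.imwrite(f"pics/{n}0.png",c["img"][:,:,::-1]);np.savez(n+"0.npz",**c)
    print(n,c["fx"],c["cx"],c["cy"],np.round(c["R"],3).tolist(),c["t"], -np.array(c["R"]).T@c["t"])
c=ctrl.read_camera("wrist");print(c["hand_eye"]);
E
```

```text
pics
{'time': 0.0, 'qpos': array([-1.40499288e+00,  2.87185280e-01,  1.57818482e+00, -2.71974764e-05,
        1.27861131e+00, -1.49992116e-01]), 'dq': array([-0.00039761, -0.00084169,  0.00064099,  0.00055937, -0.00096761,
        0.00054383]), 'joint_efforts': array([-5.89146184e-04, -4.05981338e+01, -2.92623210e+01, -1.84739451e-04,
        5.80698557e-03,  2.37296049e-06]), 'eef_pos': array([ 0.2095527 , -0.6409496 ,  0.22992987]), 'tcp_rot': array([ 9.87558701e-01,  1.57246258e-01, -2.24595578e-05, -1.19424041e-03]), 'contact_force': array([-0.01134403, -0.6408981 , -0.040224  ]), 'wrist_torque': array([-0.00262449, -0.02029671,  0.03180928]), 'finger_force': 0.0, 'opening': 1.0022670253748671}
scene 481.74006371952584 256.2335357254761 186.9436231204758 [[-0.528, -0.849, 0.002], [-0.505, 0.312, -0.805], [0.683, -0.426, -0.593]] [0.27849852 0.38499658 0.87651546] [-0.25741749  0.49008818  0.82922432]
side 471.73389009462073 260.2770946713099 187.51604968975602 [[0.991, -0.134, 0.015], [-0.057, -0.519, -0.853], [0.122, 0.844, -0.522]] [-0.49597736  0.17611675  1.15696367] [ 0.35986862 -0.95180312  0.76166986]
[[ 9.99234013e-04 -9.44449833e-01 -3.28654097e-01  8.40609839e-02]
 [ 9.99999495e-01  9.80152199e-04  2.23727405e-04  5.85983559e-04]
 [ 1.10831725e-04 -3.28654154e-01  9.44450335e-01 -1.43529873e-01]
 [ 0.00000000e+00  0.00000000e+00  0.00000000e+00  1.00000000e+00]]
```

View pics/scene0.png

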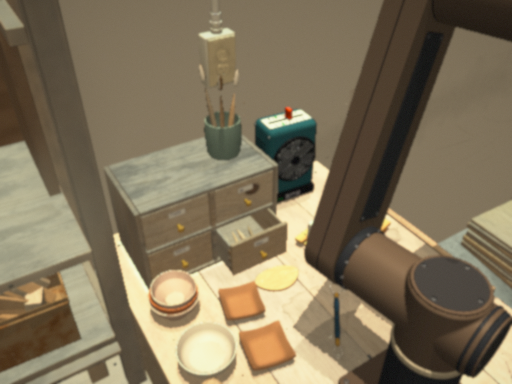

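View pics/side0.png

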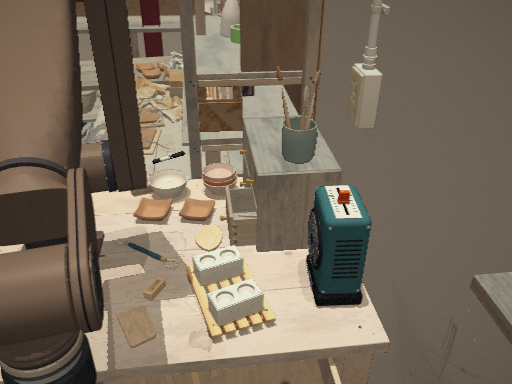

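Scene view: fan around (285,150) with its orange slide at (289,112); the arm hides the rack. Side view: moulds at (218,265) and (237,300) on the rack, the fan's slide at (344,196), and a drawer cabinet beside the fan.

```bash
cat > h.py <<'E'
import numpy as np,cv2
from scipy.spatial.transform import Rotation as Ro
def ray(c,uv):
    uv=np.atleast_2d(uv).astype(float)
    d=np.c_[(uv[:,0]-c["cx"])/c["fx"],(uv[:,1]-c["cy"])/c["fy"],np.ones(len(uv))]
    R=np.array(c["R"]);return -R.T@c["t"], d@R
def onz(c,uv,z):
    o,d=ray(c,uv);return o+d*((z-o[2])/d[:,2])[:,None]
def proj(c,X):
    p=np.atleast_2d(X)@np.array(c["R"]).T+c["t"];return np.c_[c["fx"]*p[:,0]/p[:,2]+c["cx"],c["fy"]*p[:,1]/p[:,2]+c["cy"]]
def tri(cs,uvs):
    A=0;b=0
    for c,uv in zip(cs,uvs):
        o,d=ray(c,uv);d=d[0]/np.linalg.norm(d[0]);P=np.eye(3)-np.outer(d,d);A=A+P;b=b+P@o
    return np.linalg.solve(A,b)
def wristcam(ctrl):
    s=ctrl.get_state();c=dict(ctrl.read_camera("wrist"))
    T=np.eye(4);T[:3,:3]=Ro.from_quat(s["tcp_rot"]).as_matrix();T[:3,3]=s["eef_pos"]
    M=np.linalg.inv(T@c["hand_eye"]);c["R"]=M[:3,:3];c["t"]=M[:3,3];return c
E
python3 - <<'E'
from h import *
C={n:dict(np.load(n+"0.npz")) for n in("scene","side")}
uv=[]
for n,c in C.items():
    im=c["img"].astype(int);h=cv2.cvtColor(c["img"],cv2.COLOR_RGB2HSV)
    m=((h[...,0]<8)|(h[...,0]>174))&(h[...,1]>180)&(h[...,2]>130)
    k,l,st,ce=cv2.connectedComponentsWithStats(m.astype(np.uint8))
    for i in range(1,k):
        if st[i,4]>15: print(n,"red",st[i],ce[i])
    m=(h[...,0]>80)&(h[...,0]<100)&(h[...,1]>120)
    k,l,st,ce=cv2.connectedComponentsWithStats(m.astype(np.uint8))
    for i in range(1,k):
        if st[i,4]>300: print(n,"teal",st[i],ce[i])
c=C["side"];im=c["img"]
cv2.imwrite("pics/sidecrop.png",np.hstack([cv2.resize(im[235:340,180:285],(600,600),interpolation=2)])[:,:,::-1])
a=cv2.resize(im[178:308,300:375],(346,600),interpolation=2)
b=cv2.resize(C["scene"]["img"][95:205,245:325],(436,600),interpolation=2)
cv2.imwrite("pics/fan.png",np.hstack([a,b])[:,:,::-1])
E
```

```text
scene teal [257 120  58  37 885] [283.59661017 134.29039548]
side red [338 199  11   4  20] [342.   201.15]
```

View pics/fan.png

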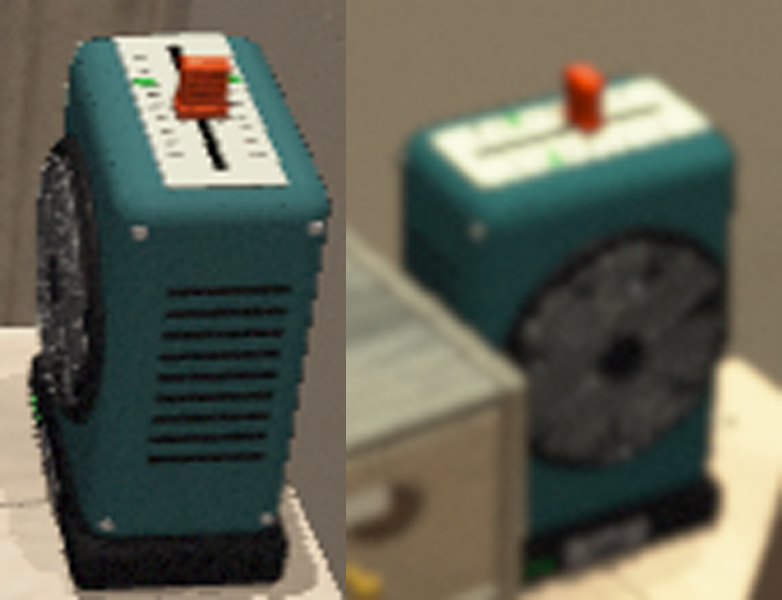

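View pics/sidecrop.png

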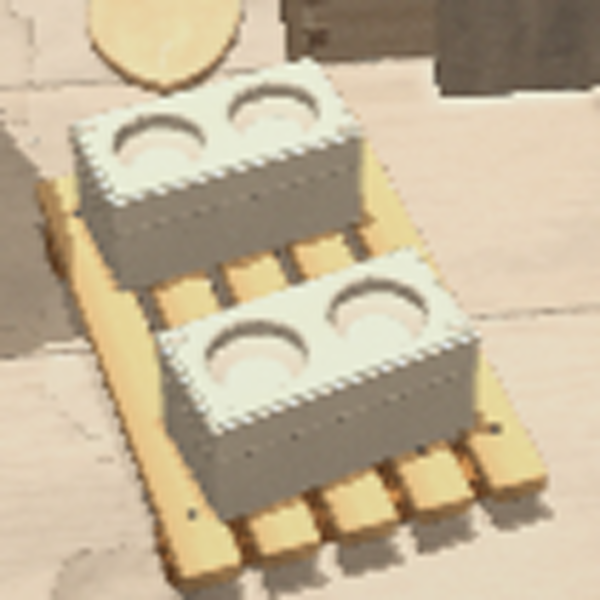

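Fan crop: white plate, slot (174,47)-(222,168), green ticks at (145,82) and (236,78) and the cap are all clear. Mould crop: mould A's top corners are (72,128),(310,58),(362,130),(120,203). Mould B's are (160,338),(415,248),(478,325),(217,430).

Run:
```python
from h import *
np.set_printoptions(precision=4,suppress=True)
C={n:dict(np.load(n+"0.npz")) for n in("scene","side")}
S,D=C["scene"],C["side"]
fs=lambda p:np.array(p)/4.614+[300,178]
fc=lambda p:np.array(p)/5.45+[245,95]
ms=lambda p:np.array(p)/5.714+[180,235]
pl=fs([(112,38),(222,33),(287,184),(166,186)]);pc=fc([(86,140),(294,78),(366,127),(136,186)])
# plate corners: side order far-left(+y,-x), far-right(+y,+x), near-right(-y,+x), near-left(-y,-x)
print("plate side",onz(D,pl,.231));print("plate scene",onz(S,pc,.231))
for n,a,b in(("greenL",(145,82),(211,159)),("greenR",(236,78),(167,119))):
    print(n,onz(D,fs(a),.231),onz(S,fc(b),.231),tri([D,S],[fs(a),fc(b)]))
print("slot",onz(D,fs([(174,47),(222,168)]),.231),onz(S,fc([(134,153),(314,107)]),.231))
print("captop",tri([D,S],[fs((204,63)),fc((237,68))]),"foot",onz(D,fs((202,117)),.231))
print("housing base",onz(D,fs([(80,588),(278,582)]),0))
for n,q in(("A",[(72,128),(310,58),(362,130),(120,203)]),("B",[(160,338),(415,248),(478,325),(217,430)])):
    X=onz(D,ms(q),.072);e=X[1]-X[0]+X[2]-X[3]
    print(n,X.mean(0),"L",np.linalg.norm(X[1]-X[0]),np.linalg.norm(X[2]-X[3]),"W",np.linalg.norm(X[3]-X[0]),np.linalg.norm(X[2]-X[1]),"yaw",np.arctan2(e[1],e[0]))
print("rack",onz(D,ms([(40,185),(175,580),(545,480)]),.024))
```

```text
plate side [[ 0.6234 -0.1035  0.231 ]
 [ 0.6765 -0.1047  0.231 ]
 [ 0.6678 -0.2285  0.231 ]
 [ 0.6161 -0.2241  0.231 ]]
plate scene [[ 0.6697 -0.1015  0.231 ]
 [ 0.6694 -0.2224  0.231 ]
 [ 0.6105 -0.222   0.231 ]
 [ 0.6206 -0.0977  0.231 ]]
greenL [[ 0.6287 -0.1429  0.231 ]] [[ 0.6235 -0.1414  0.231 ]] [ 0.6277 -0.1433  0.2299]
greenR [[ 0.6713 -0.1442  0.231 ]] [[ 0.6669 -0.1457  0.231 ]] [ 0.6695 -0.1464  0.2311]
slot [[ 0.6503 -0.1146  0.231 ]
 [ 0.6437 -0.2138  0.231 ]] [[ 0.6472 -0.1139  0.231 ]
 [ 0.6398 -0.2129  0.231 ]]
captop [ 0.646  -0.1713  0.259 ] foot [[ 0.6465 -0.1741  0.231 ]]
housing base [[ 0.5967 -0.2266  0.    ]
 [ 0.6922 -0.2341  0.    ]]
A [ 0.3868 -0.1248  0.072 ] L 0.10223244751643151 0.10078842051041646 W 0.04943794284677186 0.05022549103886654 yaw 0.32516505331586915
B [ 0.4164 -0.2423  0.072 ] L 0.1025165695998071 0.10397270687761304 W 0.0498118298857418 0.046269932642227785 yaw 0.3737934201076724
rack [[ 0.3145 -0.0945  0.024 ]
 [ 0.3599 -0.3058  0.024 ]
 [ 0.4942 -0.2763  0.024 ]]
```

```bash
cat >> h.py <<'E'
def pose(ctrl):
    s=ctrl.get_state();R=Ro.from_quat(s["tcp_rot"]).as_matrix();return s,np.array(s["eef_pos"]),R
def to(ctrl,p,yaw):
    "turn about tool z first (rad), then shift in tool axes after the turn (cm)"
    s,x,R=pose(ctrl);y0=np.arctan2(R[1,0],R[0,0])
    Rt=(Ro.from_euler('z',yaw)*Ro.from_euler('x',np.pi)).as_matrix()
    rot=(Ro.from_matrix(R.T@Rt)).as_rotvec()
    print("yaw",round(y0,3),"rotvec",rot.round(3),"shift after cm",((Rt.T@(np.array(p)-x))*100).round(2))
E
python3 - <<'E'
from h import *
from plant import ctrl
np.set_printoptions(precision=3,suppress=True)
D=dict(np.load("side0.npz"));S=dict(np.load("scene0.npz"))
b=onz(D,(257,248),0);print("cab near-front base",b)
for z in(.15,.2,.25,.3):print(z,proj(D,[b[0][0],b[0][1],z]),onz(D,(337,167),z))
print("pot",tri([D,S],[(298,157),(224,152)]),"brush top",tri([D,S],[(282,72),(200,70)]),tri([D,S],[(318,73),(236,74)]), "cab corner",tri([D,S],[(337,167),(276,164)]))
to(ctrl,[.647,-.158,.33],-.067)
E
```

```text
cab near-front base [[ 0.49  -0.013  0.   ]]
0.15 [[257.734 198.7  ]] [[0.723 0.12  0.15 ]]
0.2 [[258.001 180.71 ]] [[0.693 0.032 0.2  ]]
0.25 [[258.282 161.847]] [[ 0.663 -0.056  0.25 ]]
0.3 [[258.576 142.046]] [[ 0.634 -0.143  0.3  ]]
pot [0.596 0.047 0.225] brush top [0.565 0.102 0.435] [0.61  0.011 0.427] cab corner [ 0.616 -0.073  0.207]
yaw 0.316 rotvec [-0.002  0.     0.383] shift after cm [ 40.41 -51.13  -9.98]
```

>>> send_rows(series=[[[0, 0, -3.3, 0, 0, 0.128, 0.3], [0, 0, -3.3, 0, 0, 0.128, 0.3], [0, 0, -3.4, 0, 0, 0.127, 0.3], [3.4, -4.3, 0, 0, 0, 0, 0.3], [3.4, -4.3, 0, 0, 0, 0, 0.3], [3.4, -4.3, 0, 0, 0, 0, 0.3], [3.4, -4.3, 0, 0, 0, 0, 0.3], [3.4, -4.3, 0, 0, 0, 0, 0.3], [3.4, -4.3, 0, 0, 0, 0, 0.3], [3.4, -4.3, 0, 0, 0, 0, 0.3]]], force=30)

```text
time: 1.4
eef_pos: [0.4682, -0.3557, 0.331]
tcp_rot: [0.999, -0.034, -0.0, -0.0]
contact_force: [0.6, -1.0, 0.0]
opening: 0.65
finger_force: 0.0
```

>>> send_rows(series=[[[3.3, -4.2, 0, 0, 0, 0, 0.3], [3.3, -4.2, 0, 0, 0, 0, 0.3], [3.3, -4.2, 0, 0, 0, 0, 0.3], [3.3, -4.2, 0, 0, 0, 0, 0.3], [3.3, -4.2, 0, 0, 0, 0, 0.3], [0, 0, 0, 0, 0, 0, 0.3], [0, 0, 0, 0, 0, 0, 0.3]]])

```text
time: 2.28
eef_pos: [0.6458, -0.1589, 0.3307]
tcp_rot: [0.999, -0.033, -0.001, 0.0]
contact_force: [-0.2, 0.2, 0.3]
opening: 0.651
finger_force: 0.0
```

Run:
```python
from h import *
from plant import ctrl
np.set_printoptions(precision=4,suppress=True)
s=ctrl.get_state();print(s["time"],s["eef_pos"],s["opening"],s["contact_force"])
c=wristcam(ctrl);np.savez("w1.npz",**c)
cv2.imwrite("pics/w1.png",c["img"][:,:,::-1])
c2=ctrl.read_camera("side");np.savez("side1.npz",**c2)
to(ctrl,[.6473,-.1445,.33],-.067)
```

```text
2.275 [ 0.6458 -0.1589  0.3307] 0.6506207316074449 [-0.17    0.1502  0.2797]
yaw -0.069 rotvec [ 0.     0.001 -0.002] shift after cm [ 0.09 -1.54  0.12]
```

View pics/w1.png

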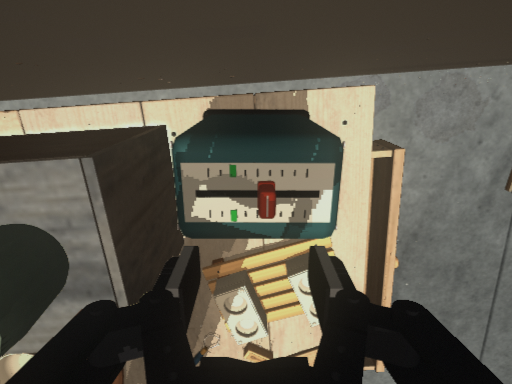

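Wrist view: green ticks at (233,171) and (234,215), slot from (196,194) to (320,194), red cap near (267,198). The moulds show behind the fingers.

Run:
```python
from h import *
np.set_printoptions(precision=4,suppress=True)
c=dict(np.load("w1.npz"));h=cv2.cvtColor(c["img"],cv2.COLOR_RGB2HSV)
m=((h[...,0]>45)&(h[...,0]<75)&(h[...,1]>150)).astype(np.uint8)
k,l,st,ce=cv2.connectedComponentsWithStats(m)
g=[ce[i] for i in range(1,k) if st[i,4]>15];print(g);G=onz(c,g,.231);print(G,G.mean(0))
m=(((h[...,0]<8)|(h[...,0]>172))&(h[...,1]>150)).astype(np.uint8);m[:160]=0;m[240:]=0;m[:,:240]=0;m[:,300:]=0
k,l,st,ce=cv2.connectedComponentsWithStats(m);print([(st[i],ce[i]) for i in range(1,k) if st[i,4]>30])
print("slot",onz(c,[(196,194),(320,194)],.231),"cap",onz(c,[(266.5,184)],.259))
print("plate",onz(c,[(182,164),(336,163),(333,222),(183,223)],.231))
```

```text
[array([232.7317, 170.2927]), array([233.4872, 215.1538])]
[[ 0.6661 -0.1441  0.231 ]
 [ 0.6268 -0.1412  0.231 ]] [ 0.6464 -0.1426  0.231 ]
[(array([258, 181,  18,  37, 528], dtype=int32), array([266.3731, 197.8258]))]
slot [[ 0.6478 -0.1118  0.231 ]
 [ 0.6411 -0.2146  0.231 ]] cap [[ 0.6616 -0.1701  0.259 ]]
plate [[ 0.674  -0.1039  0.231 ]
 [ 0.6667 -0.2273  0.231 ]
 [ 0.6148 -0.2258  0.231 ]
 [ 0.6224 -0.0973  0.231 ]]
```

>>> send_rows(series=[[[0.1, 1.1, 3.1, 0, 0, 0, 0.3], [0, 0, 3.1, 0, 0, 0, 0.3], [0, 0, 3.0, 0, 0, 0, 0.3], [0, 0, 0, 0, 0, 0, 0.3], [0, 0, 0, 0, 0, 0, -1], [0, 0, 0, 0, 0, 0, -1], [0, 0, 0, 0, 0, 0, -1], [0, 0, 0, 0, 0, 0, -1]]], force=25)

```text
time: 3.38
eef_pos: [0.6471, -0.1702, 0.2417]
tcp_rot: [0.999, -0.034, 0.002, 0.001]
contact_force: [-0.5, 0.1, 5.2]
opening: 0.134
finger_force: 28.4
```

>>> send_rows(series=[[[0, 0, -0.2, 0, 0, 0, -1], [0, -0.7, 0, 0, 0, 0, -1], [0, -0.7, 0, 0, 0, 0, -1], [0, -0.7, 0, 0, 0, 0, -1], [0, -0.55, 0, 0, 0, 0, -1], [0, 0, 0, 0, 0, 0, -1], [0, 0, 0, 0, 0, 0, -1]]])

```text
time: 4.25
eef_pos: [0.649, -0.1422, 0.2418]
tcp_rot: [0.999, -0.033, 0.001, -0.001]
contact_force: [5.4, -0.4, 2.8]
opening: 0.13
finger_force: 28.0
```

>>> send_rows(series=[[[0, 0.12, 0, 0, 0, 0, -1], [0, 0, 0, 0, 0, 0, -1], [0, 0, 0, 0, 0, 0, 0.1], [0, 0, 0, 0, 0, 0, 0.1], [0, 0, -2.5, 0, 0, 0, 0.1], [0, 0, -4, 0, 0, 0, 0.6], [0, 0, -2.5, 0, 0, 0, 0.6], [0, 0, 0, 0, 0, 0, 0.6], [0, 0, 0, 0, 0, 0, 0.6]]])

```text
time: 5.38
eef_pos: [0.6472, -0.1443, 0.3292]
tcp_rot: [0.999, -0.034, -0.002, -0.001]
contact_force: [0.8, -0.4, 0.2]
opening: 0.796
finger_force: 0.0
```

Run:
```python
from h import *
from plant import ctrl
np.set_printoptions(precision=4,suppress=True)
c=wristcam(ctrl);np.savez("w2.npz",**c);h=cv2.cvtColor(c["img"],cv2.COLOR_RGB2HSV)
cv2.imwrite("pics/w2.png",c["img"][:,:,::-1])
m=((h[...,0]>45)&(h[...,0]<75)&(h[...,1]>150)).astype(np.uint8)
k,l,st,ce=cv2.connectedComponentsWithStats(m)
g=[ce[i] for i in range(1,k) if st[i,4]>10];print(g,onz(c,g,.231))
m=(((h[...,0]<8)|(h[...,0]>172))&(h[...,1]>150)).astype(np.uint8);m[:130]=0;m[270:]=0;m[:,:190]=0;m[:,300:]=0
k,l,st,ce=cv2.connectedComponentsWithStats(m)
for i in range(1,k):
    if st[i,4]>30:
        print(st[i],ce[i],onz(c,[ce[i]],.250))
print(proj(c,[[.648,-.1438,.231],[.666,-.1441,.231],[.627,-.1412,.231]]))
to(ctrl,[.4164,-.2423,.33],.374);print(ctrl.get_state()["contact_force"])
cs=dict(ctrl.read_camera("side"));h=cv2.cvtColor(cs["img"],cv2.COLOR_RGB2HSV);np.savez("side2.npz",**cs)
b=cs["img"][170:240,290:390];cv2.imwrite("pics/s2.png",np.hstack([cv2.resize(c["img"][140:260,160:350],(475,300)),cv2.resize(b,(300,300))])[:,:,::-1])
```

```text
[array([251., 171.])] [[ 0.6662 -0.1441  0.231 ]]
[244 182  17  37 518] [252.5116 199.0058] [[ 0.6492 -0.1442  0.25  ]]
[[252.1829 192.3256]
 [251.0335 171.2131]
 [250.8045 215.9044]]
yaw -0.067 rotvec [-0.002  0.004 -0.441] shift after cm [-25.06   0.69  -0.14]
[-0.2184  0.1719  0.0347]
```

View pics/s2.png

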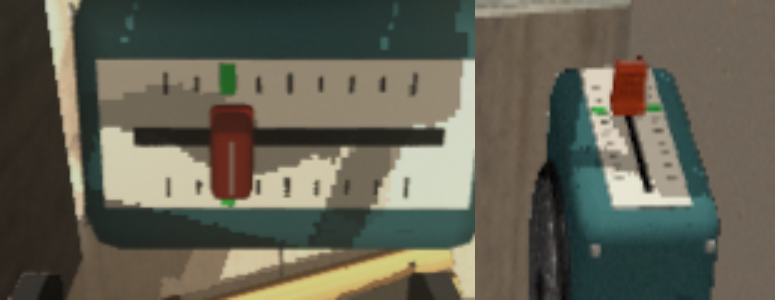

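The cap's line sits on the green mark, about 1 px off in both views. Next, the moulds.

>>> send_rows(series=[[[0, 0, 0, 0, 0, -0.147, 0.7], [0, 0, 0, 0, 0, -0.147, 0.7], [0, 0, 0, 0, 0, -0.147, 1], [-5, 0.1, 0, 0, 0, 0, 1], [-5, 0.1, 0, 0, 0, 0, 1], [-5, 0.1, 2, 0, 0, 0, 1], [-5, 0.2, 3, 0, 0, 0, 1], [-5, 0.2, 3, 0, 0, 0, 1], [0, 0, 0, 0, 0, 0, 1], [0, 0, 0, 0, 0, 0, 1]]])

```text
time: 6.72
eef_pos: [0.418, -0.2425, 0.2512]
tcp_rot: [0.983, 0.186, 0.0, -0.0]
contact_force: [0.1, 0.1, 0.3]
opening: 1.0
finger_force: 0.0
```

Run:
```python
from h import *
from plant import ctrl
np.set_printoptions(precision=4,suppress=True)
s=ctrl.get_state();print(s["eef_pos"],s["qpos"],s["contact_force"])
c=wristcam(ctrl);np.savez("w3.npz",**c)
cv2.imwrite("pics/w3.png",c["img"][:,:,::-1])
```

```text
[ 0.418  -0.2425  0.2512] [-0.7362 -0.1639  2.0126  0.0004  1.293   0.4613] [0.0974 0.0563 0.2509]
```

View pics/w3.png

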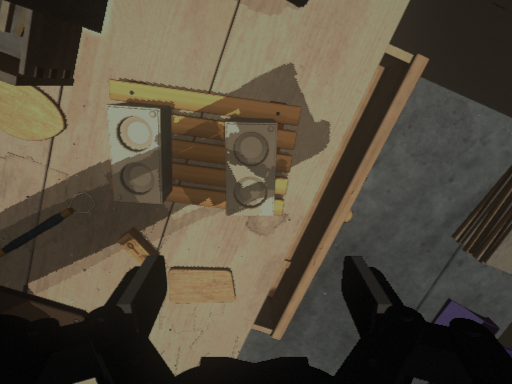

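Wrist view: mould B's hollows are at (250,149) and (251,193), mould A's at (136,132) and (141,177). The rack lies under both, and the rib and dish are clear of it.

Run:
```python
from h import *
from plant import ctrl
np.set_printoptions(precision=4,suppress=True)
c=dict(np.load("w3.npz"))
def rep(n,q):
    X=onz(c,q,.072);print(n,X[:,:2].tolist(),X.mean(0)[:2], "yaw",np.arctan2(*(X[0]-X[1])[[1,0]]),"d",np.linalg.norm(X[0]-X[1]))
rep("Bh",[(250,149),(251,193)]);rep("Ah",[(136,132),(141,177)])
rep("Bl",[(225,123),(227,216)]);rep("Br",[(277,124),(275,215)]);rep("Al",[(108,107),(115,203)]);rep("Ar",[(161,107),(165,204)])
print("B via side, proj of side est",proj(c,[[.4164,-.2423,.072],[.3868,-.1248,.072]]))
print("rack",onz(c,[(109,80),(299,106)],.024))
```

```text
Bh [[0.4362579496256864, -0.2315509038260071], [0.39113066015807285, -0.2502405442079424]] [ 0.4137 -0.2409] yaw 0.3926481074172432 d 0.048844394891326616
Ah [[0.40979051070666567, -0.11584252354912342], [0.3647039803588129, -0.13289880701693543]] [ 0.3872 -0.1244] yaw 0.3616616289009239 d 0.048204896271459866
Bl [[0.4518806308529578, -0.19812449941113552], [0.3555956370681187, -0.23498111034914776]] [ 0.4037 -0.2166] yaw 0.3655797920623899 d 0.10309805913780586
Br [[0.47035326935106303, -0.24790443124315087], [0.3765524149488428, -0.2849691545849282]] [ 0.4235 -0.2664] yaw 0.3763120532136148 d 0.10085828673435325
Al [[0.42379022652651177, -0.0834699663981889], [0.32479885439820544, -0.1136104982319364]] [ 0.3743 -0.0985] yaw 0.29555846275990194 d 0.10347822676807894
Ar [[0.44324243141031133, -0.13300518283853913], [0.3440020536232615, -0.1657515299147298]] [ 0.3936 -0.1494] yaw 0.3187205028688601 d 0.10450347281382912
B via side, proj of side est [[252.6464 169.72  ]
 [138.8501 155.578 ]]
rack [[ 0.4423 -0.0588  0.024 ]
 [ 0.4945 -0.2689  0.024 ]]
```

>>> send_rows(series=[[[-0.3, -0.2, 4.5, 0, 0, 0, 1], [0, 0, 4.5, 0, 0, 0, 1], [0, 0, 4.5, 0, 0, 0, 1], [0, 0, 3.6, 0, 0, 0, 1], [0, 0, 2.5, 0, 0, 0, 1], [0, 0, 2.5, 0, 0, 0, 1], [0, 0, 0, 0, 0, 0, 1]]], force=60)

```text
time: 7.65
eef_pos: [0.4147, -0.2407, 0.0293]
tcp_rot: [0.982, 0.187, -0.001, -0.001]
contact_force: [-0.5, 0.4, -0.0]
opening: 1.001
finger_force: 0.0
```

Run:
```python
from h import *
from plant import ctrl
s=ctrl.get_state();print(s["eef_pos"],s["qpos"],s["contact_force"]);to(ctrl,[.4145,-.2415,.030],.372)
```

```text
[ 0.41473509 -0.2407383   0.02926936] [-7.37981931e-01  1.36003035e-01  2.17332378e+00  1.47824347e-04
  8.35216149e-01  4.57240060e-01] [-0.51580779  0.36193214 -0.0153455 ]
yaw 0.375 rotvec [-0.003  0.001  0.003] shift after cm [-0.05  0.06 -0.07]
```

>>> send_rows(series=[[[0, 0, 0, 0, 0, 0, -1], [0, 0, 0, 0, 0, 0, -1], [0, 0, 0, 0, 0, 0, -1], [0, 0, 0, 0, 0, 0, -1], [0, 0, -1, 0, 0, 0, -1], [0, 0, -2, 0, 0, 0, -1], [0, 0, -2, 0, 0, 0, -1], [0, 0, 0, 0, 0, 0, -1], [0, 0, 0, 0, 0, 0, -1], [0, 0, 0, 0, 0, 0, -1]]])

```text
time: 8.9
eef_pos: [0.4135, -0.241, 0.079]
tcp_rot: [0.983, 0.186, -0.001, -0.001]
contact_force: [0.1, 0.5, -4.2]
opening: 0.625
finger_force: 64.9
```

>>> send_rows(series=[[[0, 0, 0, 0, 0, 0, -1], [0, 0, 0, 0, 0, 0, -1], [0, 0, 0, 0, 0, 0, -1]]])

```text
time: 9.28
eef_pos: [0.4143, -0.2416, 0.0802]
tcp_rot: [0.983, 0.186, -0.0, -0.0]
contact_force: [-0.1, -0.8, -5.2]
opening: 0.623
finger_force: 64.9
```

Run:
```python
from h import *
from plant import ctrl
for i in range(3):
    s=ctrl.get_state();print(s["eef_pos"],s["contact_force"],s["joint_efforts"][1:3],s["opening"],s["finger_force"],s["wrist_torque"]);ctrl.read_camera("side")
```

```text
[ 0.41428527 -0.24161368  0.08018645] [-0.06907044 -0.81077655 -5.21985377] [-28.03584158 -26.32250011] 0.6232458749054784 64.89628225564957 [-0.01594007  0.04222513  0.01867146]
[ 0.41432772 -0.24163565  0.08024765] [-0.71452429 -0.3839822  -3.9632434 ] [-28.04073215 -26.33671761] 0.6239594518227876 64.89691704511642 [ 0.02841944 -0.01926855  0.05604029]
[ 0.41433885 -0.24165186  0.08028659] [-0.68220487 -0.49207884 -4.12744592] [-28.04721951 -26.34900212] 0.6275404597675096 64.89674359560013 [0.07440447 0.01922948 0.01300607]
```

B weighs about 4.3 N (roughly 0.44 kg), so it is probably the heavier one. Setting it back and going to A.

>>> send_rows(series=[[[0, 0, 2, 0, 0, 0, -1], [0, 0, 2, 0, 0, 0, -1], [0, 0, 0.8, 0, 0, 0, -1], [0, 0, 0.2, 0, 0, 0, -1], [0, 0, 0, 0, 0, 0, -1], [0, 0, 0, 0, 0, 0, 1], [0, 0, 0, 0, 0, 0, 1], [0, 0, 0, 0, 0, 0, 1], [0, 0, -2, 0, 0, 0, 1], [0, 0, -4, 0, 0, 0, 1]]])

```text
time: 10.68
eef_pos: [0.4131, -0.2407, 0.0893]
tcp_rot: [0.983, 0.186, -0.001, -0.002]
contact_force: [0.3, -0.7, 1.5]
opening: 1.002
finger_force: 0.0
```

>>> send_rows(series=[[[0, 0, -4, 0, 0, 0.052, 1], [0, 0, -2, 0, 0, 0, 1], [0, 0, 0, 0, 0, 0, 1]]])

```text
time: 11.05
eef_pos: [0.4154, -0.2426, 0.1523]
tcp_rot: [0.987, 0.16, 0.002, 0.002]
contact_force: [0.5, -0.1, -1.0]
opening: 1.001
finger_force: 0.0
```

Run:
```python
from h import *
from plant import ctrl
to(ctrl,[.386,-.1245,.12],.32);to(ctrl,[.3955,-.1214,.12],.32)
c=wristcam(ctrl);np.savez("w4.npz",**c);cv2.imwrite("pics/w4.png",c["img"][:,:,::-1])
print(proj(c,[[.4145,-.2415,.072]]))
```

```text
yaw 0.322 rotvec [ 0.004 -0.002  0.002] shift after cm [  0.92 -12.14   3.23]
yaw 0.322 rotvec [ 0.004 -0.002  0.002] shift after cm [  1.92 -12.13   3.23]
[[250.78016307 201.75932056]]
```

View pics/w4.png

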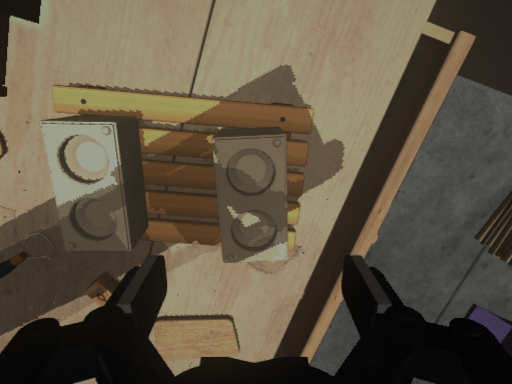

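B stands flat on the rack again, hollows at (250,171) and (254,230). A is undisturbed. Moving over A.

>>> send_rows(series=[[[0.5, -4, 0, 0, 0, 0, 1], [0.7, -4, 0, 0, 0, 0, 1], [0.7, -4.1, 0, 0, 0, 0, 1], [0, 0, 3.2, 0, 0, 0, 1], [0, 0, 0, 0, 0, 0, 1], [0, 0, 0, 0, 0, 0, 1]]])

```text
time: 11.85
eef_pos: [0.3939, -0.121, 0.1181]
tcp_rot: [0.987, 0.16, -0.0, -0.0]
contact_force: [0.7, -0.3, 0.1]
opening: 1.0
finger_force: 0.0
```

Run:
```python
from h import *
from plant import ctrl
c=wristcam(ctrl);np.savez("w5.npz",**c)
s=ctrl.get_state();print(s["eef_pos"],s["qpos"],s["contact_force"]);to(ctrl,[.3955,-.1214,.030],.32)
g=cv2.cvtColor(c["img"],cv2.COLOR_RGB2GRAY)
for e in(cv2.HoughCircles(cv2.medianBlur(g,3),cv2.HOUGH_GRADIENT,1,40,param1=80,param2=22,minRadius=22,maxRadius=45)[0]):print(e,onz(c,[e[:2]],.072).round(4))
```

```text
[ 0.39440707 -0.12140309  0.11871158] [-5.45603026e-01 -1.89217717e-01  2.29040694e+00 -2.79761458e-05
  1.04021548e+00  7.04085735e-01] [-1.32300125  0.4425091  -0.23830114]
yaw 0.321 rotvec [ 0.    -0.     0.001] shift after cm [0.1  0.03 8.87]
[249.5 194.5  24.6] [[ 0.4096 -0.1135  0.072 ]]
[422.5 265.5  29.9] [[ 0.3979 -0.2454  0.072 ]]
[427.5 201.5  29.6] [[ 0.4418 -0.2251  0.072 ]]
[248.5 253.5  25.1] [[ 0.3681 -0.1264  0.072 ]]
```

>>> send_rows(series=[[[0, -0.15, 3, 0, 0, 0, 1], [0, 0, 3, 0, 0, 0, 1], [0, 0, 2, 0, 0, 0, 1], [0, 0, 0.85, 0, 0, 0, 1], [0, 0, 0, 0, 0, 0, 1], [0, 0, 0, 0, 0, 0, 1]]])

```text
time: 12.65
eef_pos: [0.3945, -0.1201, 0.0309]
tcp_rot: [0.987, 0.16, 0.001, 0.001]
contact_force: [-0.6, -0.1, 0.3]
opening: 1.0
finger_force: 0.0
```

Run:
```python
from h import *
from plant import ctrl
s=ctrl.get_state();print(s["eef_pos"],s["qpos"],s["contact_force"]);to(ctrl,[.3955,-.1214,.030],.32)
```

```text
[ 0.39452767 -0.12007721  0.03091667] [-5.42640652e-01 -1.76664606e-02  2.33280712e+00  3.19840304e-05
  8.24243170e-01  7.06574543e-01] [-0.63817709 -0.12268863  0.26236939]
yaw 0.322 rotvec [ 0.002 -0.001  0.002] shift after cm [0.05 0.16 0.09]
```

Reached fine. Grip and lift.

>>> send_rows(series=[[[0, 0, 0, 0, 0, 0, -1], [0, 0, 0, 0, 0, 0, -1], [0, 0, 0, 0, 0, 0, -1], [0, 0, 0, 0, 0, 0, -1], [0, 0, -1, 0, 0, 0, -1], [0, 0, -2, 0, 0, 0, -1], [0, 0, -2, 0, 0, 0, -1], [0, 0, 0, 0, 0, 0, -1], [0, 0, 0, 0, 0, 0, -1], [0, 0, 0, 0, 0, 0, -1]]])

```text
time: 13.9
eef_pos: [0.3927, -0.1189, 0.0786]
tcp_rot: [0.987, 0.16, -0.001, -0.001]
contact_force: [-0.3, -0.4, -2.0]
opening: 0.624
finger_force: 63.6
```

>>> send_rows(series=[[[0, 0, 0, 0, 0, 0, -1], [0, 0, 0, 0, 0, 0, -1], [0, 0, 0, 0, 0, 0, -1]]])

```text
time: 14.28
eef_pos: [0.3936, -0.1194, 0.0797]
tcp_rot: [0.987, 0.16, -0.0, -0.0]
contact_force: [0.4, 1.1, -4.0]
opening: 0.627
finger_force: 63.6
```

Run:
```python
from h import *
from plant import ctrl
f=[]
for i in range(8):
    s=ctrl.get_state();f.append(s["contact_force"][2]);ctrl.read_camera("side")
print(f,np.mean(f),s["opening"],s["finger_force"],s["eef_pos"])
```

```text
[np.float64(-3.976278581357446), np.float64(-3.037160661777614), np.float64(-2.644015480482088), np.float64(-3.071958408387651), np.float64(-2.6114593530341192), np.float64(-2.8992123540170107), np.float64(-2.917840148181185), np.float64(-2.955199581667133)] -3.014140571113031 0.6303404763829485 63.64116132259369 [ 0.39361464 -0.11944287  0.07984523]
```

A weighs about 2.95 N, so B is the heavier. Putting A back.

>>> send_rows(series=[[[0, 0, 2, 0, 0, 0, -1], [0, 0, 2, 0, 0, 0, -1], [0, 0, 0.75, 0, 0, 0, -1], [0, 0, 0.25, 0, 0, 0, -1], [0, 0, 0, 0, 0, 0, -1], [0, 0, 0, 0, 0, 0, 1], [0, 0, 0, 0, 0, 0, 1], [0, 0, 0, 0, 0, 0, 1], [0, 0, -2, 0, 0, 0, 1], [0, 0, -4, 0, 0, 0, 1]]])

```text
time: 15.92
eef_pos: [0.3922, -0.1186, 0.089]
tcp_rot: [0.987, 0.16, -0.002, -0.002]
contact_force: [0.5, -0.2, -0.0]
opening: 1.003
finger_force: 0.0
```

>>> send_rows(series=[[[0, 0, -4, 0, 0, -0.05, 1], [0, 0, -1.5, 0, 0, 0, 1], [0, 0, 0, 0, 0, 0, 1]]])

```text
time: 16.3
eef_pos: [0.3941, -0.1197, 0.1453]
tcp_rot: [0.983, 0.184, 0.001, 0.001]
contact_force: [0.5, -1.0, -0.5]
opening: 1.0
finger_force: 0.0
```

Run:
```python
from h import *
from plant import ctrl
to(ctrl,[.4143,-.2413,.030],.373)
c=wristcam(ctrl);np.savez("w6.npz",**c);cv2.imwrite("pics/w6.png",c["img"][:,:,::-1])
```

```text
yaw 0.371 rotvec [ 0.002 -0.001 -0.002] shift after cm [-2.55 12.06 11.53]
```

View pics/w6.png

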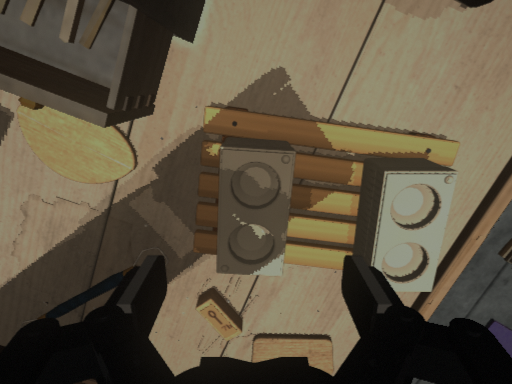

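Both moulds are flat on the rack, A around (254,210) and B around (413,225). Going to B.

>>> send_rows(series=[[[-0.8, 4, 0, 0, 0, 0, 1], [-0.8, 4, 0, 0, 0, 0, 1], [-0.9, 4.1, 0, 0, 0, 0, 1], [0, 0, 0, 0, 0, 0, 1], [0, 0, 3.5, 0, 0, 0, 1], [0, 0, 3.5, 0, 0, 0, 1], [0, 0, 3, 0, 0, 0, 1], [0, 0, 1.5, 0, 0, 0, 1], [0, 0, 0, 0, 0, 0, 1]]])

```text
time: 17.48
eef_pos: [0.4131, -0.2397, 0.0282]
tcp_rot: [0.983, 0.185, -0.001, -0.002]
contact_force: [0.7, 0.7, 0.5]
opening: 0.996
finger_force: 0.0
```

>>> send_rows(series=[[[0, 0, 0, 0, 0, 0, -1], [0, 0, 0, 0, 0, 0, -1], [0, 0, 0, 0, 0, 0, -1], [0, 0, 0, 0, 0, 0, -1], [0, 0, -1, 0, 0, 0, -1], [0, 0, -2, 0, 0, 0, -1], [0, 0, -2, 0, 0, 0, -1], [0, 0, 0, 0, 0, 0, -1], [0, 0, 0, 0, 0, 0, -1], [0, 0, 0, 0, 0, 0, -1]]])

```text
time: 18.73
eef_pos: [0.4134, -0.2405, 0.0785]
tcp_rot: [0.983, 0.185, -0.001, -0.001]
contact_force: [0.5, -0.2, -4.9]
opening: 0.626
finger_force: 64.8
```

Run:
```python
from h import *
from plant import ctrl
f=[]
for i in range(8):
    s=ctrl.get_state();f.append(s["contact_force"][2]);ctrl.read_camera("side")
print(np.round(f,2),np.mean(f),s["opening"],s["finger_force"],s["eef_pos"])
psi=-.067;ex=np.array([np.cos(psi),np.sin(psi)]);ctr=np.array([.6455,-.163]);g=ctr-.052*ex;t=g-.10*ex;print(g,t)
to(ctrl,[*t,s["eef_pos"][2]+.058],np.pi/2+psi)
```

```text
[-4.93 -4.73 -3.99 -4.94 -4.36 -4.49 -4.77 -4.76] -4.619839655127642 0.6243814824302437 64.78020161390305 [ 0.41420581 -0.24119479  0.07964777]
[ 0.59361667 -0.15951861] [ 0.49384104 -0.15282362]
yaw 0.372 rotvec [-0.    -0.    -1.132] shift after cm [ 9.35  7.35 -5.79]
```

>>> send_rows(series=[[[0, 0, -1.8, 0, 0, 0, -1], [0, 0, -1.9, 0, 0, 0, -1], [0, 0, 0, 0, 0, -0.14, -1], [0, 0, 0, 0, 0, -0.16, -1], [0, 0, 0, 0, 0, -0.17, -1], [0, 0, 0, 0, 0, -0.17, -1], [0, 0, 0, 0, 0, -0.17, -1], [0, 0, 0, 0, 0, -0.17, -1], [0, 0, 0, 0, 0, -0.15, -1], [1.5, 1.2, 0, 0, 0, 0, -1]]])

```text
time: 20.38
eef_pos: [0.427, -0.2275, 0.1168]
tcp_rot: [0.731, 0.682, -0.0, 0.0]
contact_force: [0.3, 0.7, -5.1]
opening: 0.619
finger_force: 64.6
```

>>> send_rows(series=[[[2.2, 1.8, 0, 0, 0, 0, -1], [2.2, 1.8, 0, 0, 0, 0, -1], [2.1, 1.6, 0, 0, 0, 0, -1], [1.3, 0.9, 0, 0, 0, 0, -1], [0, 0, 0, 0, 0, 0, -1], [0, 0, 0, 0, 0, 0, -1], [0, 0, 0, 0, 0, 0, -1], [0, 0, 0, 0, 0, 0, -1]]])

```text
time: 21.38
eef_pos: [0.4932, -0.154, 0.1168]
tcp_rot: [0.731, 0.682, -0.0, -0.0]
contact_force: [-0.3, 0.5, -4.3]
opening: 0.624
finger_force: 64.7
```

Run:
```python
from h import *
from plant import ctrl
to(ctrl,[.4938,-.1528,.117],1.504)
s=ctrl.get_state();print(s["contact_force"],s["time"])
a=ctrl.read_camera("side")["img"];b=ctrl.read_camera("scene")["img"]
cv2.imwrite("pics/end.png",np.hstack([cv2.resize(a[170:350,150:400],(480,346)),cv2.resize(b[80:280,230:410],(311,346))])[:,:,::-1])
```

```text
yaw 1.501 rotvec [-0.     0.    -0.003] shift after cm [ 0.12  0.05 -0.02]
[-0.29292798  0.47050297 -4.25822609] 21.375
```

View pics/end.png

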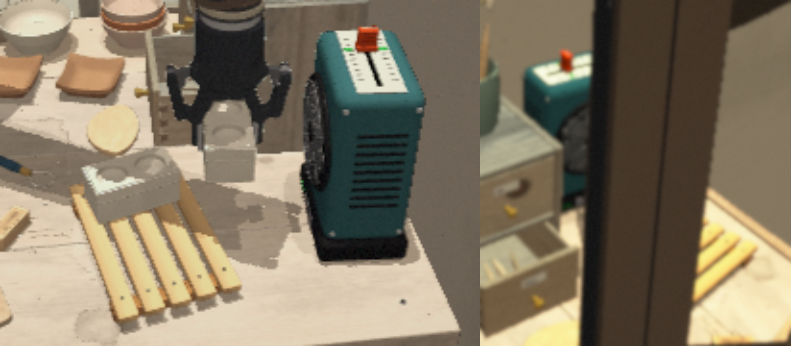

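The final side view shows the heavy mould held level in front of the grille, the light one flat on the rack, and the slide on the mark. Handing in.

```bash
python3 -c "
from plant import ctrl
print(ctrl.sign_off())"
```

```text
the job is handed in; nothing more can be done
None
```

I handed the job in at about 21 s without seeing a verdict: the slide is on the green mark, the heavier mould (about 4.6 N against 3.0 N) is held level about 10 cm before the grille, the lighter one stands flat on the rack, and the last picture shows no bystander disturbed.

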